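# Set the jig's gap on a gauge and hold the index pin out

## Task

Set the jig's gap to 6 mm: take the yellow-handled gauge out of the wooden rack, push its blade down into the open gap of the jig until its shoulder sits on the jaws, and let go of it. Then pull the jig's red index knob fully up so that the sprung carriage is freed and closes on the blade, and finish while still holding the knob up. Leave the blue-handled gauge in the rack and do not disturb the other things on the bench.

Things in the scene. Friction and masses are not known exactly. Their poses are not given: they have to be found in the camera images.
- jig: The gap-setting jig, fixed to the bench: dark steel base plate 90 (x) x 190 (y) x 10 mm, a fixed aluminium anvil (70 wide, top at 52 mm) at its +y end, a steel sprung carriage sliding along y in the middle, and a blue bridge (80 x 34 mm, top at 50 mm) with the red index knob at y = -45. Origin: centre of the base's underside; z up; it is turned up to 20 degrees either way. It does not move.
- jig_mouth (a point): Centre of the open gap's mouth in the jig, level with the tops of the jaws (52 mm above the bench, at x = 0, y = +44 of the jig; axes as the jig's). The gap measures 12 mm along the jig's y (anvil at +y, carriage nose at -y) and 36 mm along x between two aluminium cheeks, and is 42 mm deep. Nothing stands above the jaws.
- carriage (a joint): Travel of the carriage towards the anvil, m. At the start the index pin holds it at about 0 (gap 12 mm). Once the pin is out, a spring of about 4 N drives it towards +y: it stops at 0.006 on the 6 mm blade, at 0.012 (gap shut) if there is no blade.
- index_pin (a joint): Travel of the index pin, m: 0 fully home in the carriage's hole, 0.018 pulled fully up against its stop. A spring pulls it down with 6 N at 0 and about 10 N at 0.018; its tip leaves the hole at 0.012. Let go, it springs down again.
- pin_knob (a point): Centre of the top of the red knob: upright cylinder, 22 mm in diameter and 34 mm high, top 96 mm and underside 62 mm above the bench when the pin is home, standing above the blue bridge (top 50 mm; an 8 mm high brass boss, 20 mm in diameter, lies under the knob). The knob lifts straight up with the pin. It lies 89 mm from the gap's centre.
- rack: Light wooden gauge rack, 70 (x) x 150 (y) x 45 mm, fixed to the bench; origin at the centre of its underside. Its two slots, 36 x 10 mm, lie at y = -36 and y = +36 with the 36 mm along x; either gauge may stand in either slot.
- gauge_yellow: The 6 mm gauge, loose, about 80 g, upright: yellow grip block 30 (x) x 20 (y) x 40 mm on a steel shoulder 38 x 24 x 6 mm, below it a steel blade 30 wide (x), 6 thick (y), 32 mm long. Origin: centre of the shoulder's underside, which rests on the rack's top (45 mm) at the start and on the jaws' tops when home; z up. The shoulder ends 6 mm and the grip 46 mm above the origin. The same either way round.
- gauge_blue: The 3 mm gauge with a blue grip block, otherwise like the yellow one; stays in the rack. Origin as for the yellow one.
- block_battery: Block battery standing upright, 18 x 26 x 49 mm, bystander; origin under its centre.
- loupe: Black eye loupe, 35 mm wide, 30 mm high, bystander; origin under its centre.
- paste_jar: Small jar with a yellow lid, 34 mm wide, 43 mm high, bystander; origin under its centre.
- heat_sink: Finned heat sink, 25 x 40 x 22 mm, bystander; origin under its centre.
Mind the look-alikes: they are no part of the job. Of the things like the jig, leave any that is purple; of the rest the larger one is meant.

How it is judged:
On the way, in this order (a step that is already met when the one before it is completed fails the run):
1. the yellow gauge stands in the gap, shoulder on the jaws and let go, while the index pin is still home and holds the carriage (z of gauge_yellow in the frame of jig_mouth between -0.002 and 0.002 m and horizontal distance between gauge_yellow and jig_mouth below 0.008 m and angle between gauge_yellow's own z axis and vertical below 0.1 rad and value of joint index_pin below 0.005 m and value of joint carriage below 0.003 m and contact force between the fingers and gauge_yellow below 0.1 N), for 0.2 s.
2. the index pin is pulled fully up by the robot (value of joint index_pin above 0.0155 m and contact force between the fingers and jig above 2 N), for 0.2 s.
At the end, for the whole second after the job is handed in: Fingers hold the knob up, pin at 15.5 mm or more; carriage closed on the blade (travel 4.5 to 7.2 mm); yellow gauge untouched by the fingers, at rest, upright within 0.1 rad, shoulder within 2 mm of the jaws' tops, centre within 8 mm of the mouth's centre (all of step 2 and value of joint carriage between 0.0045 and 0.0072 m and contact force between gauge_yellow and jig above 1 N and contact force between the fingers and gauge_yellow below 0.1 N and linear speed of gauge_yellow below 0.02 m/s and z of gauge_yellow in the frame of jig_mouth between -0.002 and 0.002 m and horizontal distance between gauge_yellow and jig_mouth below 0.008 m and angle between gauge_yellow's own z axis and vertical below 0.1 rad); the arm keeps its last pose, push and grip.
It fails at once if the blue-handled gauge is moved more than 10 mm (distance of gauge_blue from where it was at the start of the episode above 0.01 m).
It fails at once if the block battery is moved more than 20 mm (distance of block_battery from where it was at the start of the episode above 0.02 m).
It fails at once if the loupe is moved more than 20 mm (distance of loupe from where it was at the start of the episode above 0.02 m).
It fails at once if the paste jar is moved more than 20 mm (distance of paste_jar from where it was at the start of the episode above 0.02 m).
It fails at once if the heat sink is moved more than 20 mm (distance of heat_sink from where it was at the start of the episode above 0.02 m).
It also fails if it takes over 51 s, if anything falls off the work surface, if the arm or the gripper's body presses on something with over 40 N, if the wrist force passes 120 N, or if a joint passes its speed limit or range.

## Robot

A 7-joint arm with a two-finger parallel gripper is mounted at the origin on a cart in front of the work surface, level with it; the furniture and walls round the work are solid. World frame = base frame: x ahead of the robot, y to its left, z up, the work surface at z = 0. Lengths are in m, angles in rad, forces in N, time in s.
With the tool pointing down it reaches from about 0.4 to 0.85 m from the base axis. Payload 6.9 kg.
Tool frame: the origin (TCP) lies between the finger pads; the fingertips stand 17 mm ahead of it and the grasp point (between the pads) lies 2 mm behind it; z points along the fingers, y is the line along which they close (so a half turn about z gives the same grasp; the last joint's range is limited). The gripper opens to 85 mm and grips with 20 to 120 N. Pads are 22 mm wide; open, the fingers measure 114 mm over their backs; the gripper's body (76 mm by 85 mm) begins 54 mm behind the grasp point. The pads swing forward as they close: fully open they stand 13 mm farther back than shut.
Start: joints at [1.232, 0.507, -0.238, 1.5, 0.126, 1.149, -0.155], TCP at [0.268, -0.564, 0.248] pointing down, gripper open.
Joint ranges: [-3.08, 3.08], [-0.24, 2.05], [-1.43, 1.35], [0, 2.5], [-1.52, 4.66], [0.17, 1.96], [-2.89, 2.89]. Speed limits (rad/s): [2.39, 2.39, 3.14, 3.14, 3.14, 3.14, 3.14].

## Interface

Orientations are given as a rotation vector (axis times angle).
In Python, from workcell import r gives the robot as it stands. The module is installed in compiled form; this text tells all that it offers.
- The arm moves only by the shell command python3 -m creep 'ROWS'. ROWS is JSON, a list of rows, each a list of 7 numbers: the shift along the world's x, y, z in mm, then the turn, a rotation vector about the world's x, y, z in rad, then the opening, from -1 (shut) to 1 (fully open), so that 0 is half open. A call has exactly 10 rows; each row shifts and turns the commanded pose from where the row before left it; what a row does not reach is not made up. A row lasts 1/8 s, in which the tool goes at most 62.5 mm and 10.7 degrees, less where a joint would pass 70% of its speed; a pose out of reach is approached as far as the arm can. A call with a gripper value outside its range is refused whole. The fingers move at their own pace and stop on an object; the grip force is fixed at half the most. Time passes only in rows, so rows that do not move let the fingers close, or fill a call up. It gives the time, the measured TCP pose, the force, the opening and the grip force at its end, in the units of the state.
- r.state(): the state, without advancing time (a new reading comes with each control period).
- r.capture(name): name is "scene" or "side" or "wrist"; returns the picture (420x560x3 uint8, blue, green, red); there is no depth.
- r.calibration(name): a dict with "fx", "fy", "cx", "cy" (pixels), "k1" (the pictures are not rectified: a ray, as slopes to the right and down, at radius r is drawn at 1 + k1 r^2 times it, then the intrinsics apply), "T" (4x4, takes a point from camera to world coordinates). Camera axes: x right, y up, looking along -z (the intrinsics and any distortion apply to the point x, -y, -z); pixel columns grow to the right and rows downward; lengths in m; the calibration is good to about 2 mm. A picture is of the moment at which its call begins: read the wrist's pose just before it. calibration takes no time and is no camera call; for the wrist camera it gives the pose at the moment of the call.
- r.finish_job(): hands the job in; it is judged then, once.
The state is a dict: "t": time; "joint_positions": joint angles; "qd": joint speeds; "joint_efforts": joint torques, N m; "eef_pos": TCP position; "ee_rot": TCP orientation; "ft_force": force on the tool from outside, world axes, zero at the start; "ft_torque": the same for the moment, N m; "grip_width": finger opening in m; "gripper_force": force on a finger pad.
Only numpy, scipy, OpenCV 4.12 (cv2) and the standard library are available. Lean on these libraries where they do the work, as an engineer would, in place of code of your own. Each camera call takes 0.05 s, during which the arm holds its last target. There are 200 camera calls.

## Working session

There is one attempt and no reset: what is moved stays moved. The work goes in short steps, Python scripts to look and compute and a shell command to move; the robot and the scene stay as the last step left them, time stands still between calls to the robot, and variables do not carry over. Pictures are saved under pics/ and viewed, at most 10 in all, crops included, and the job is handed in when it is done.

```bash
mkdir -p pics; cat > h.py <<'E'
import numpy as np,cv2
from workcell import r
def ray(c,u,v):
    k=r.calibration(c) if isinstance(c,str) else c
    K=np.array([[k['fx'],0,k['cx']],[0,k['fy'],k['cy']],[0,0,1.]])
    p=np.array([(u-k['cx'])/k['fx'],(v-k['cy'])/k['fy']]);q=p.copy()
    for _ in range(30): q=p/(1+k['k1']*(q@q))
    T=np.array(k['T']);return T[:3,3],T[:3,:3]@np.array([q[0],-q[1],-1])
def onz(c,u,v,z):
    o,d=ray(c,u,v);return o+d*(z-o[2])/d[2]
def proj(c,P):
    k=r.calibration(c) if isinstance(c,str) else c
    T=np.array(k['T']);p=T[:3,:3].T@(np.array(P)-T[:3,3]);q=np.array([p[0],-p[1]])/-p[2]
    q=q*(1+k['k1']*(q@q));return np.array([k['fx']*q[0]+k['cx'],k['fy']*q[1]+k['cy']])
E
python3 - <<'E'
from h import *
s=r.state();print(s['t'],s['eef_pos'],s['ee_rot'])
for n in("scene","side"):
    cv2.imwrite(f'pics/{n}0.png',r.capture(n));print(n,np.round(r.calibration(n)['T'],3).tolist())
E
```

```text
0.0 [ 0.26805826 -0.56408393  0.24743399] [-3.06291134e+00 -6.91021288e-01  7.03847069e-04]
scene [[0.906, 0.262, -0.331, 0.273], [-0.422, 0.559, -0.714, -0.8], [-0.002, 0.787, 0.617, 0.663], [0.0, 0.0, 0.0, 1.0]]
side [[-0.987, 0.113, -0.116, 0.488], [-0.162, -0.644, 0.748, 0.524], [0.01, 0.757, 0.654, 0.663], [0.0, 0.0, 0.0, 1.0]]
```

View pics/scene0.png

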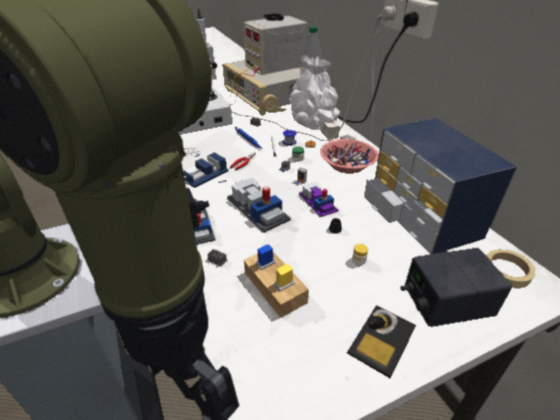

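View pics/side0.png

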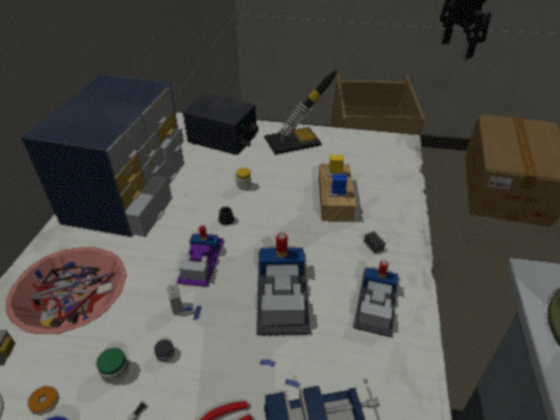

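The side view shows the large grey jig at (283,285), its knob at (282,240), and the rack at (337,192) with the yellow gauge at (336,163). In the scene view the jig is at (258,203) and yellow is at (285,276). The small grey jig and the purple one are decoys.

```bash
python3 - <<'E'
from h import *
a=cv2.imread('pics/scene0.png');b=cv2.imread('pics/side0.png')
z=lambda im,x,y,w,h:cv2.resize(im[y:y+h,x:x+w],(w*5,h*5),interpolation=cv2.INTER_CUBIC)
A=np.vstack([z(a,225,175,70,60),z(a,240,240,70,60)]);B=np.vstack([z(b,250,228,70,60)[:300],z(b,250,278,70,60)])
cv2.imwrite('pics/c1.png',np.hstack([A,B]))
for n,p,z in[("scene",(285,269),.091),("side",(336,156.5),.091),("scene",(266.5,189),.096),("side",(282,236),.096)]:print(n,onz(n,*p,z).round(3))
E
```

```text
scene [ 0.509 -0.316  0.091]
side [ 0.509 -0.313  0.091]
scene [ 0.585 -0.049  0.096]
side [ 0.583 -0.041  0.096]
```

View pics/c1.png

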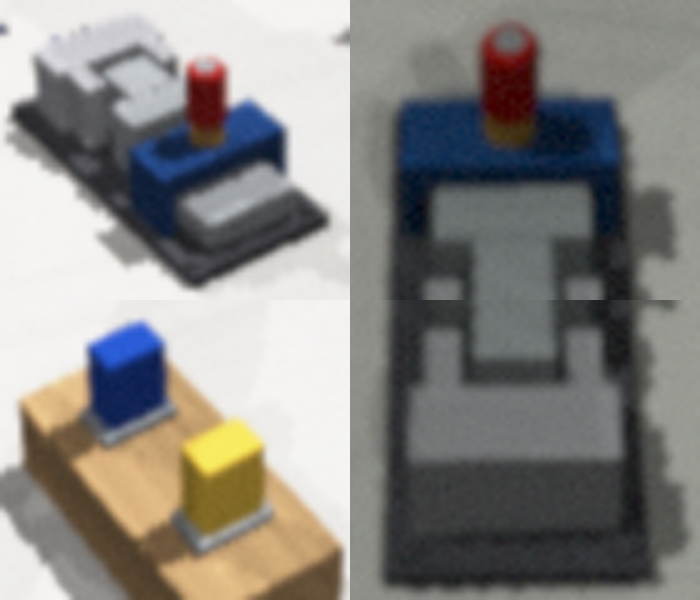

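```bash
python3 - <<'E'
from h import *
f=lambda u,v,z,n="scene",o=(240,240-60):onz(n,o[0]+u/5,o[1]+v/5,z)
y=f(222,447,.091);b=f(127,335,.091);d=b-y;print(y,b,np.hypot(*d[:2]),np.degrees(np.arctan2(d[1],d[0])))
S=("side",(250,228))
print('base +y corners side',f(385,582,.01,"side",(250-70,228-10)).round(4) )
B=lambda u,v,z:onz("side",250+(u-350)/5,(228+v/5) if v<300 else 278+(v-300)/5,z)
print('anvil top far corners',B(412,460,.052),B(625,458,.052),'near',B(412,385,.052),B(625,382,.052))
c1,c2=B(385,582,.01),B(652,580,.01);d=c1-c2;print('base',c1,c2,np.hypot(*d[:2]),np.degrees(np.arctan2(d[1],d[0])))
print('bridge',B(400,102,.05),B(615,100,.05))
print('knob',B(509,38,.096),onz("scene",225+207/5,175+65/5,.096))
E
```

```text
[ 0.50784588 -0.31657481  0.091     ] [ 0.49907133 -0.24057367  0.091     ] 0.07650598080081679 96.5858048983584
base +y corners side [0.5996 0.1071 0.01  ]
anvil top far corners [0.59341967 0.08809631 0.052     ] [0.52528048 0.07565456 0.052     ] near [0.59952719 0.05845992 0.052     ] [0.52929517 0.04514954 0.052     ]
base [0.59963922 0.10710383 0.01      ] [0.51266013 0.09153319 0.01      ] 0.08836179492862309 10.149347317218858
bridge [ 0.62605879 -0.04805521  0.05      ] [ 0.54721096 -0.06275558  0.05      ]
knob [ 0.58401636 -0.04239359  0.096     ] [ 0.58647004 -0.04491906  0.096     ]
```

```bash
python3 -m creep '[[30,31,0,0,0,0.155,1],[30,31,0,0,0,0.155,1],[30,31,0,0,0,0.155,1],[30,31,0,0,0,0.155,1],[30,31,0,0,0,0.155,1],[30,31,0,0,0,0.155,1],[30,31,0,0,0,0.155,1],[30,31,0,0,0,0.155,1],[0,0,0,0,0,0,1],[0,0,0,0,0,0,1]]'
python3 - <<'E'
from h import *
s=r.state();print(s['t'],s['eef_pos'],s['ee_rot']);k=r.calibration('wrist');print(k)
cv2.imwrite('pics/w1.png',r.capture('wrist'))
import pickle;pickle.dump(k,open('w1.pkl','wb'))
for P in[(.508,-.315,.091),(.5,-.24,.091)]:print(proj(k,P))
E
```

```text
t: 1.35
eef_pos: [0.5078, -0.317, 0.2478]
ee_rot: [-2.093, -2.341, 0.001]
ft_force: [-0.6, -0.8, 0.6]
grip_width: 0.0854
gripper_force: 0.0
1.35 [ 0.5077529  -0.31697015  0.247794  ] [-2.09349509e+00 -2.34124632e+00  1.46222965e-03]
{'fx': 293.35275365172527, 'fy': 293.35275365172527, 'cx': 281.18684723531743, 'cy': 214.02384510273035, 'k1': -0.03861540507923806, 'T': array([[ 0.99377563, -0.10660829, -0.03232151,  0.49873648],
       [ 0.11137853,  0.9451189 ,  0.30715646, -0.23902379],
       [-0.00219776, -0.30884452,  0.95111   ,  0.37347002],
       [ 0.        ,  0.        ,  0.        ,  1.        ]])}
[282.55618709 199.52780632]
[283.10695285 120.41268039]
```

View pics/w1.png

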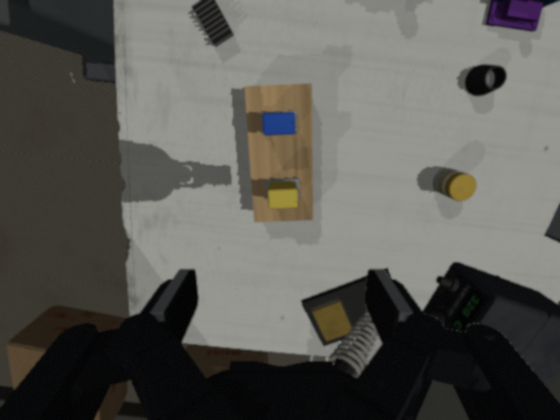

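The wrist view shows the yellow grip at (283,198) and blue at (279,124). The rack is nearly aligned with the image.

```bash
python3 - <<'E'
from h import *
import pickle;k=pickle.load(open('w1.pkl','rb'));im=cv2.imread('pics/w1.png')
hsv=cv2.cvtColor(im,cv2.COLOR_BGR2HSV)
def seg(lo,hi,box,z):
    m=cv2.inRange(hsv,lo,hi);x0,y0,x1,y1=box;q=np.zeros_like(m);q[y0:y1,x0:x1]=m[y0:y1,x0:x1]
    p=np.argwhere(q)[:,::-1];w=np.array([onz(k,u,v,z)[:2] for u,v in p],np.float32)*1000
    print(len(p),p.min(0),p.max(0),cv2.minAreaRect(w))
seg((20,150,150),(35,255,255),(250,160,320,225),.091)
seg((20,150,60),(35,255,255),(250,160,320,225),.091)
seg((105,150,100),(130,255,255),(250,100,320,150),.091)
c=[onz(k,u,v,.045) for u,v in((246,86),(311,84),(312,219),(255,221))];print(np.round(c,4))
cv2.imwrite('pics/w1c.png',cv2.resize(im[75:230,225:335],(550,775//1))[:600] if 0 else cv2.resize(im[80:230,220:360],(560,600),interpolation=cv2.INTER_CUBIC))
E
```

```text
375 [270 191] [295 206] ((507.85186767578125, -314.0130310058594), (24.844261169433594, 15.422815322875977), 7.217195987701416)
672 [268 183] [297 207] ((507.53924560546875, -310.53033447265625), (28.879974365234375, 24.524032592773438), 6.433510780334473)
617 [263 113] [293 133] ((495.6591491699219, -242.87030029296875), (27.720958709716797, 17.76401138305664), 6.3940043449401855)
[[ 0.458  -0.2103  0.045 ]
 [ 0.5248 -0.2009  0.045 ]
 [ 0.5468 -0.3472  0.045 ]
 [ 0.48   -0.3572  0.045 ]]
```

View pics/w1c.png

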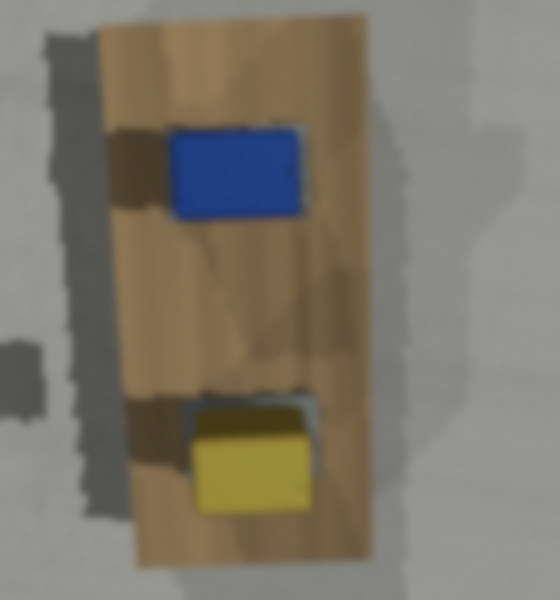

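```bash
python3 -m creep '[[0,3,-35,0,0,0.026,1],[0,0,-35,0,0,0,1],[0,0,-35,0,0,0,1],[0,0,-35,0,0,0,1],[0,0,-20,0,0,0,1],[0,0,-15,0,0,0,1],[0,0,0,0,0,0,1],[0,0,0,0,0,0,-1],[0,0,0,0,0,0,-1],[0,0,0,0,0,0,-1]]'; python3 -m creep '[[0,0,0,0,0,0,-1],[0,0,0,0,0,0,-1],[0,0,0,0,0,0,-1],[0,0,10,0,0,0,-1],[0,0,15,0,0,0,-1],[0,0,25,0,0,0,-1],[0,0,25,0,0,0,-1],[0,0,25,0,0,0,-1],[0,0,0,0,0,0,-1],[0,0,0,0,0,0,-1]]'
```

```text
t: 2.65
eef_pos: [0.5086, -0.3136, 0.0739]
ee_rot: [2.061, 2.369, 0.0]
ft_force: [-1.3, -0.5, -0.1]
grip_width: 0.0323
gripper_force: 0.0
t: 3.9
eef_pos: [0.5079, -0.3134, 0.173]
ee_rot: [-2.062, -2.37, 0.001]
ft_force: [0.3, -0.7, -1.3]
grip_width: 0.029
gripper_force: 59.2
```

```bash
python3 -m creep '[[0,0,25,0,0,0,-1],[0,0,20,0,0,0,-1],[12,42,0,0,0,0.04,-1],[12,42,0,0,0,0,-1],[12,42,0,0,0,0,-1],[12,42,0,0,0,0,-1],[12,42,0,0,0,0,-1],[2,40,0,0,0,0,-1],[0,0,0,0,0,0,-1],[0,0,0,0,0,0,-1]]'
python3 - <<'E'
from h import *
s=r.state();k=r.calibration('wrist');im=r.capture('wrist');cv2.imwrite('pics/w2.png',im)
import pickle;pickle.dump(k,open('w2.pkl','wb'))
print(s['eef_pos'],proj(k,(.569,.0436,.052)),proj(k,(.585,-.044,.096)))
u,v=proj(k,(.577,0,.052)).astype(int);x,y=max(u-65,0),max(v-75,0);print(x,y)
cv2.imwrite('pics/w2c.png',cv2.resize(im[y:y+150,x:x+130],None,fx=4,fy=4,interpolation=cv2.INTER_CUBIC))
E
```

```text
t: 5.15
eef_pos: [0.5699, -0.0641, 0.2174]
ee_rot: [-2.013, -2.41, 0.002]
ft_force: [-0.1, 0.1, -1.0]
grip_width: 0.0292
gripper_force: 59.3
[ 0.5698703  -0.06411909  0.21737764] [302.20474401  87.87504389] [303.58820637 193.33540529]
236 62
```

View pics/w2c.png

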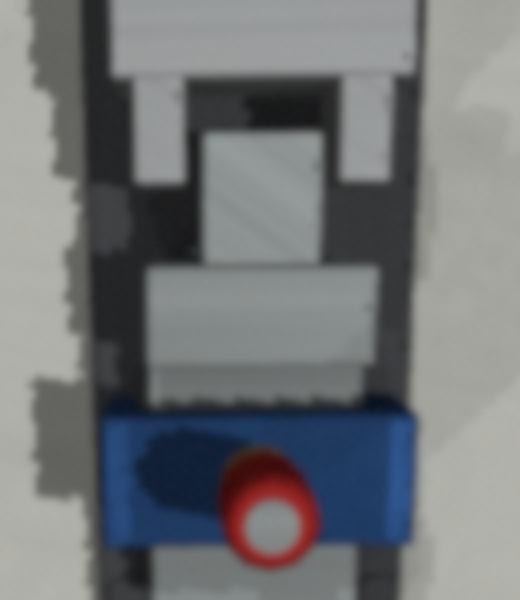

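```bash
python3 - <<'E'
from h import *
import pickle;k=pickle.load(open('w2.pkl','rb'))
f=lambda u,v,z:onz(k,236+(u-1.5)/4,62+(v-1.5)/4,z)[:2]
pa=lambda a,b:(np.degrees(np.arctan2(*(b-a)[::-1])),np.linalg.norm(b-a))
L={'gap':(f(186,77,.052),f(340,75,.052)),'nose':(f(204,131,.052),f(322,130,.052)),'anvil':(f(110,77,.052),f(415,74,.052)),
'bridgeS':(f(104,547,.05),f(412,544,.05)),'bridgeN':(f(107,410,.05),f(414,416,.05))}
for n,(a,b) in L.items():print(n,a.round(4),b.round(4),((a+b)/2).round(4),pa(a,b))
m=f(263,104,.052);kn=f(272,527,.096);d=m-kn;print(m,kn,np.linalg.norm(d),np.degrees(np.arctan2(-d[0],d[1])))
E
```

```text
gap [0.5497 0.0462] [0.5843 0.053 ] [0.567  0.0496] (np.float64(11.06053941691327), np.float64(0.035247551639742226))
nose [0.5559 0.0355] [0.5828 0.0406] [0.5693 0.0381] (np.float64(10.817832493395192), np.float64(0.027330540211758715))
anvil [0.5326 0.0431] [0.6012 0.0563] [0.5669 0.0497] (np.float64(10.8920420778891), np.float64(0.06983292108942105))
bridgeS [ 0.5489 -0.0676] [ 0.627  -0.0526] [ 0.588  -0.0601] (np.float64(10.88672093289811), np.float64(0.07952714061996044))
bridgeN [ 0.5441 -0.0326] [ 0.6197 -0.0204] [ 0.5819 -0.0265] (np.float64(9.20767443541049), np.float64(0.07663296130761112))
[0.56820569 0.04367367] [ 0.58503843 -0.04402884] 0.08930324971955754 10.864655717811448
```

```bash
python3 -m creep '[[0,36,0,0,0,0.011,-1],[-1,36,0,0,0,0,-1],[-1,36.5,0,0,0,0,-1],[0,0,-35,0,0,0,-1],[0,0,-35,0,0,0,-1],[0,0,-22,0,0,0,-1],[0,0,0,0,0,0,-1],[0,0,0,0,0,0,-1],[0,0,0,0,0,0,-1],[0,0,0,0,0,0,-1]]'
python3 - <<'E'
from h import *
print(r.state()['eef_pos'])
a=r.capture('side');b=r.capture('wrist');k=r.calibration('wrist')
u,v=proj('side',(.568,.044,.052)).astype(int);A=cv2.resize(a[v-50:v+35,u-40:u+40],(400,425),interpolation=cv2.INTER_CUBIC)
u,v=proj(k,(.568,.044,.07)).astype(int);print(u,v);B=cv2.resize(b[max(v-60,0):v+25,u-40:u+40],(400,425),interpolation=cv2.INTER_CUBIC)
cv2.imwrite('pics/ab.png',np.hstack([A,B]))
E
```

```text
t: 6.45
eef_pos: [0.5688, 0.045, 0.1271]
ee_rot: [2.0, 2.421, 0.001]
ft_force: [-0.1, -0.2, -1.1]
grip_width: 0.0292
gripper_force: 59.4
[0.56876372 0.04495488 0.12710865]
281 242
```

View pics/ab.png

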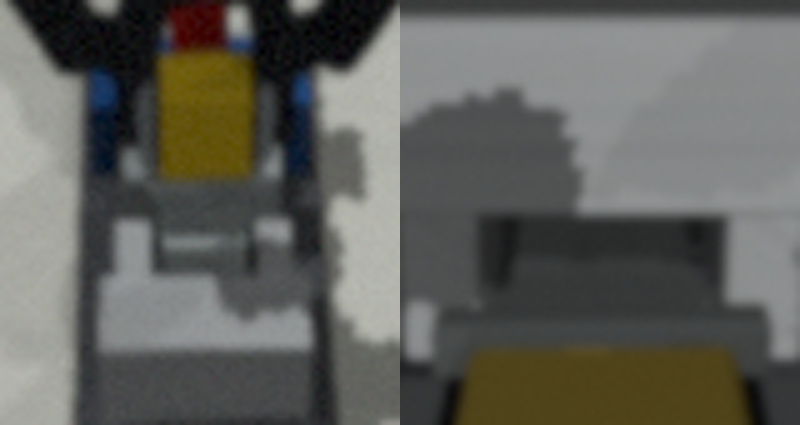

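The gauge hangs upright over the gap. In the wrist crop the shoulder's mid (603) matches the mid between the cheeks (603), so I'll go down.

```bash
python3 -m creep '[[0,-0.5,-6,0,0,0,-1],[0,0,-6,0,0,0,-1],[0,0,-6,0,0,0,-1],[0,0,-6,0,0,0,-1],[0,0,-6,0,0,0,-1],[0,0,-5,0,0,0,-1],[0,0,-4,0,0,0,-1],[0,0,-3,0,0,0,-1],[0,0,0,0,0,0,-1],[0,0,0,0,0,0,-1]]'
```

```text
t: 7.8
eef_pos: [0.5684, 0.0446, 0.0844]
ee_rot: [2.001, 2.422, 0.0]
ft_force: [0.9, -1.0, -0.5]
grip_width: 0.0295
gripper_force: 59.4
```

Free descent so far, with about 3 mm left. I'll creep down to contact.

```bash
python3 -m creep '[[0,0,-1,0,0,0,-1],[0,0,-1,0,0,0,-1],[0,0,-1,0,0,0,-1],[0,0,-0.7,0,0,0,-1],[0,0,0,0,0,0,-1],[0,0,0,0,0,0,-1],[0,0,0,0,0,0,-1],[0,0,0,0,0,0,-1],[0,0,0,0,0,0,-1],[0,0,0,0,0,0,-1]]'
```

```text
t: 9.05
eef_pos: [0.5683, 0.0446, 0.0811]
ee_rot: [2.0, 2.422, -0.0]
ft_force: [-2.6, -0.8, 4.9]
grip_width: 0.029
gripper_force: 60.2
```

Shoulder seated (about 5 N upward). I'll let go, wait, and lift.

```bash
python3 -m creep '[[0,0,0,0,0,0,0],[0,0,0,0,0,0,0],[0,0,0,0,0,0,0.5],[0,0,0,0,0,0,0.5],[0,0,0,0,0,0,0.5],[0,0,0,0,0,0,0.5],[0,0,0,0,0,0,0.5],[0,0,0,0,0,0,0.5],[0,0,15,0,0,0,0.5],[0,0,25,0,0,0,0.5]]'
python3 -m creep '[[0,0,35,0,0,0,0.5],[0,0,35,0,0,0,0.5],[5,-28,0,0,0,0,0.5],[5,-28,0,0,0,0,0.5],[5,-28,0,0,0,0,0.5],[5,-28,0,0,0,0,0.5],[0,0,0,0,0,0,0.5],[0,0,0,0,0,0,0.5],[0,0,0,0,0,0,0.5],[0,0,0,0,0,0,0.5]]'
python3 - <<'E'
from h import *
b=r.capture('wrist');k=r.calibration('wrist');a=r.capture('side')
u,v=proj('side',(.568,.044,.06)).astype(int);A=cv2.resize(a[v-50:v+35,u-40:u+40],(400,425),interpolation=cv2.INTER_CUBIC)
u,v=proj(k,(.575,.01,.098)).astype(int);x,y=u-55,max(v-65,0);print(x,y)
B=cv2.resize(b[y:y+130,x:x+110],(440,520),interpolation=cv2.INTER_CUBIC)
C=np.zeros((520,840,3),np.uint8);C[:425,:400]=A;C[:B.shape[0],400:]=B;cv2.imwrite('pics/cc.png',C[:,:800])
m=onz(k,x,y,.098);import pickle;pickle.dump(k,open('w3.pkl','wb'))
for P in[(.5682,.0437,.098),(.5682,.0437,.058),(.585,-.044,.096)]:print((proj(k,P)-[x,y])*4+[400,0])
E
```

```text
t: 10.3
eef_pos: [0.5679, 0.0446, 0.1212]
ee_rot: [-2.0, -2.422, 0.001]
ft_force: [0.1, 0.3, -0.0]
grip_width: 0.0644
gripper_force: 0.0
t: 11.55
eef_pos: [0.5883, -0.0665, 0.1908]
ee_rot: [1.999, 2.424, 0.0]
ft_force: [-0.4, -0.4, 0.1]
grip_width: 0.0642
gripper_force: 0.0
229 55
[620.04630716  50.45830447]
[618.36727276  83.54810919]
[617.81715724 557.6909772 ]
```

View pics/cc.png

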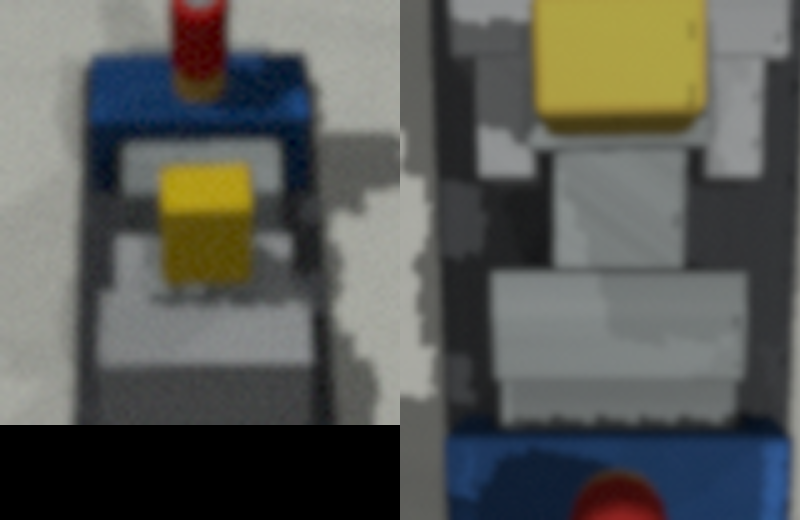

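Gauge is seated upright at (620,50) in the picture, as predicted. Now the knob.

```bash
python3 -m creep '[[-3.3,22.5,0,0,0,0,0.5],[0,0,-30,0,0,0,0.5],[0,0,-30,0,0,0,0.5],[0,0,-30,0,0,0,0.5],[0,0,-15,0,0,0,0.5],[0,0,-7,0,0,0,0.5],[0,0,0,0,0,0,0.5],[0,0,0,0,0,0,0.5],[0,0,0,0,0,0,-1],[0,0,0,0,0,0,-1]]'
python3 -m creep '[[0,0,0,0,0,0,-1],[0,0,0,0,0,0,-1],[0,0,0,0,0,0,-1],[0,0,0,0,0,0,-1],[0,0,0,0,0,0,-1],[0,0,0,0,0,0,-1],[0,0,0,0,0,0,-1],[0,0,0,0,0,0,-1],[0,0,0,0,0,0,-1],[0,0,0,0,0,0,-1]]'
```

```text
t: 12.9
eef_pos: [0.5852, -0.045, 0.079]
ee_rot: [2.0, 2.421, 0.001]
ft_force: [0.2, -0.4, -0.1]
grip_width: 0.0281
gripper_force: 0.0
t: 14.15
eef_pos: [0.5859, -0.0448, 0.0792]
ee_rot: [2.0, 2.421, 0.002]
ft_force: [1.9, -0.3, 5.5]
grip_width: 0.0199
gripper_force: 58.8
```

```bash
python3 -m creep '[[0,0,3,0,0,0,-1],[0,0,3,0,0,0,-1],[0,0,3,0,0,0,-1],[0,0,3,0,0,0,-1],[0,0,3,0,0,0,-1],[0,0,2,0,0,0,-1],[0,0,0,0,0,0,-1],[0,0,0,0,0,0,-1],[0,0,0,0,0,0,-1],[0,0,0,0,0,0,-1]]'
```

```text
t: 15.4
eef_pos: [0.5858, -0.0449, 0.0946]
ee_rot: [2.001, 2.422, 0.002]
ft_force: [7.0, -0.2, -9.3]
grip_width: 0.0199
gripper_force: 59.1
```

```bash
python3 -m creep '[[0,0,1,0,0,0,-1],[0,0,1,0,0,0,-1],[0,0,1,0,0,0,-1],[0,0,0,0,0,0,-1],[0,0,0,0,0,0,-1],[0,0,0,0,0,0,-1],[0,0,0,0,0,0,-1],[0,0,0,0,0,0,-1],[0,0,0,0,0,0,-1],[0,0,0,0,0,0,-1]]'
python3 - <<'E'
from h import *
a=r.capture('side');b=r.capture('wrist');k=r.calibration('wrist')
u,v=proj('side',(.575,.02,.07)).astype(int);A=cv2.resize(a[v-60:v+50,u-40:u+40],(400,550),interpolation=cv2.INTER_CUBIC)
u,v=proj(k,(.572,.025,.06)).astype(int);print(u,v);B=cv2.resize(b[max(v-70,0):max(v-70,0)+110,u-40:u+40],(400,550),interpolation=cv2.INTER_CUBIC)
cv2.imwrite('pics/dd.png',np.hstack([A,B]))
E
```

```text
t: 16.65
eef_pos: [0.5858, -0.0449, 0.0974]
ee_rot: [-2.001, -2.422, -0.002]
ft_force: [7.7, 0.9, -11.9]
grip_width: 0.0198
gripper_force: 60.1
281 133
```

View pics/dd.png

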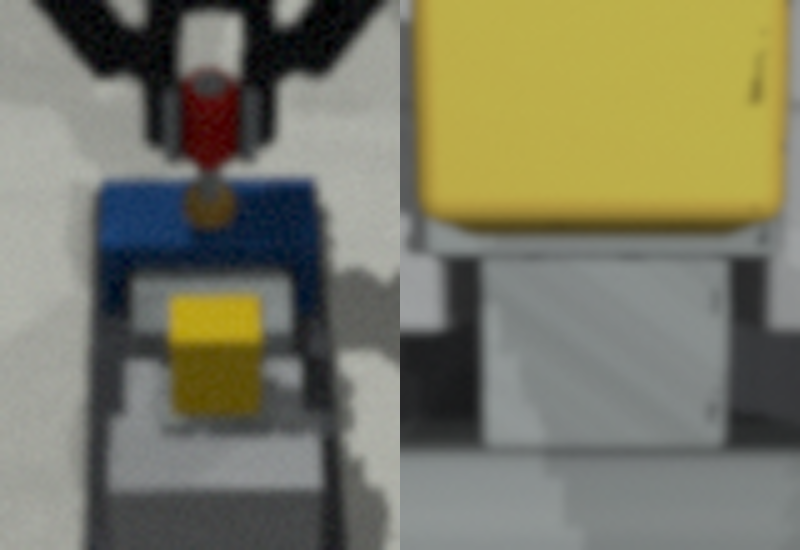

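The knob is up on its stop (18 mm travel, 12 N). The carriage has moved about 6 mm: cheek end to carriage shoulder went from 19.5 to 13.5 mm. The gauge is upright and clear of the fingers.

```bash
python3 -c "
from workcell import r
print(r.finish_job())"
```

```text
the job is handed in; nothing more can be done
None
```

I handed the job in at about 17 s of the 51 s; no verdict was shown. The yellow gauge is seated upright in the jig and let go, the gripper is holding the red knob up at its stop, and the carriage has closed about 6 mm onto the blade.

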